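Run a lens in under the hold-down and hold its click lever at three

TASK

Slide the blue lens carrier along its channel, under the bridge of the centring stand, until it is fully home against its stop, keeping it down in the channel, and let go of it. Then take the lever by its orange knob and swing it anticlockwise (seen from above) three clicks, never on past the third into a fourth, and finish while still holding it there, because the lever springs back when it is let go. Leave everything else on the trolley undisturbed.

Things in the scene. Friction and masses are not known exactly. Their poses are not given: they have to be found in the camera images.
- stand: Grey lens centring stand, fixed; base 262 x 140 x 14 mm. Origin: at the underside, on the lever's vertical axis. +x runs along the channel in the direction the carrier is pushed, z up; base spans x -205 to +57 mm. Channel: floor 14 mm up, rails 50 mm apart inside, 8 mm thick, tops 24 mm up, end stop at x +24 mm, so the carrier is home with its origin at x = 0, y = 0 here.
- bridge_top (a point): Middle of the top face of the white-topped bridge over the channel, 82 mm above the trolley. In the stand's frame the bridge spans x -33 to +61 mm, y -48.5 to +48.5 mm, underside 66 mm up, legs outside the rails. On it a toothed cam wheel (radius 36 mm) with black boss, top 111 mm up. A rubber pad under it is lowered 4 mm a click by the lever, to 6 mm over the lens at three.
- carrier: Blue lens carrier, loose, about 120 g, lying in line in the channel, origin 14 mm above the trolley, 60 to 90 mm short of home at the start. Plate 134 x 44 x 6 mm with a chrome-ringed lens 38 mm across (top 10.5 mm above the underside). Origin: on the underside under the lens centre; +x is the leading end (edge at +24 mm, rear edge -110 mm). Home: leading edge against the stop.
- carrier_grip (a point): Where to pinch the carrier's upright blue grip block: block 24 mm (along the carrier's x) x 14 mm (along its y) standing on the plate at x -95 mm, top 61 mm above the carrier's underside (75 mm above the trolley). The point is 18 mm below the block's top. Axes as the carrier's.
- cam_lever (a joint): Lever angle, rad: 0 at rest, grows anticlockwise from above, limit 1.257. A click is 0.209 (12 degrees, 20 mm at the knob); clicks sit at 0.209, 0.419, 0.628 (third), 0.838, crests midway. At the knob the spring pushes back 7 N at rest, 8 N at the third click; the teeth add up to 3 N on leaving a click and take off as much on entering the next. Nothing locks: let go, it flies back.
- knob_grip (a point): Point to hold the orange knob by, on its axis: upright cylinder 12 mm across, 41 mm tall, foot 109 mm and top 150 mm above the trolley, this point 134 mm; on the end of the dark lever bar (14 x 8 mm), 95 mm from the lever axis (stand origin), rigid with the lever. At rest it lies 110 degrees clockwise from the stand's +x seen from above (about x -32, y -89 mm in the stand's frame).
- lens1: Bystander: loose chrome-ringed concave lens, 38 mm across, 4.5 mm thick, small tab. Origin: centre of the underside.
- lens2: Bystander: as lens1.
- lens3: Bystander: as lens1.
- paddle: Bystander: green plastic hand paddle lying flat, 165 mm long, 6 mm thick. Origin: on the underside, midway along the handle.
- pupillometer: Bystander: silver pupillometer body, 110 x 160 x 62 mm, to the left of the stand. Origin: centre of the underside.
- pen_torch: Bystander: black pen torch, 120 x 14 x 13 mm. Origin: centre of the underside.
Mind the look-alikes: they are no part of the job. Of the things shaped like the carrier, the blue one is meant.

How it is judged:
By the outcome, as a careful person would: the job done as asked, in the order asked, and still so for the second after the job is handed in, while the arm keeps its last pose, push and grip.
It also fails if it takes over 53 s, if anything falls off the work surface, if the arm or the gripper's body presses on something with over 40 N, if the wrist force passes 120 N, or if a joint passes its speed limit or range.

ROBOT

A 6-joint arm with a two-finger parallel gripper is mounted at the origin on the work surface. World frame = base frame: x ahead of the robot, y to its left, z up, the work surface at z = 0. Lengths are in m, angles in rad, forces in N, time in s.
With the tool pointing down it reaches from about 0.3 to 0.875 m from the base axis. Payload 6.4 kg.
Tool frame: the origin (TCP) lies between the finger pads; the fingertips stand 25 mm ahead of it and the grasp point (between the pads) lies 6 mm ahead of it; y points along the fingers, x is the direction in which the jaws open and shut, and the axes are right-handed (so a half turn about y gives the same grasp; the last joint's range is limited). The gripper opens to 85 mm and grips with 20 to 120 N. Pads are 22 mm wide; open, the fingers measure 114 mm over their backs; the gripper's body (76 mm by 85 mm) begins 54 mm behind the grasp point. The pads swing forward as they close: fully open they stand 13 mm farther back than shut.
Start: joints at [-1.328, 0.181, 1.607, -0, 1.354, -0.206], TCP at [0.25, -0.518, 0.256] pointing down, gripper open.
Joint ranges: [-2.99, 2.99], [-0.89, 2.07], [0.3, 2.58], [-1.14, 4.28], [0, 2.63], [-3.12, 3.12]. Speed limits (rad/s): [2.57, 2.57, 3.01, 3.14, 3.14, 3.14].

INTERFACE

Orientations are given as a unit quaternion [w, x, y, z].
In Python, from bench import ctrl, vision, ticket, find_in, regions_of, pinpoint gives the robot as it stands.
- The arm moves only by the tool apply_moves, never from a script. Its argument "increments" is a list of rows, each an object of numbers: "x", "y", "z": the shift along the tool's x, y, z in cm; "ax", "ay", "az": the turn, a rotation vector about the tool's x, y, z in rad; "grip": the closure, from 0 (fully open) to 1 (shut). A call has 1 to 12 rows; each row is the pose to reach, as a shift and turn from the pose measured when the call began, along the tool's axes at that moment; what a row does not reach only later rows make up. A row lasts 1/8 s, in which the tool goes at most 62.5 mm and 10.7 degrees, less where a joint would pass 70% of its speed; a pose out of reach is approached as far as the arm can. A call with a gripper value outside its range is refused whole. The fingers move at their own pace and stop on an object; the grip force is fixed at half the most. Time passes only in rows, so rows that repeat a pose let the fingers close. It gives the time, the measured TCP pose, the force and the opening at its end, in the units of the state.
- ctrl.get_obs(): the state, without advancing time (a new reading comes with each control period).
- vision.camera(name): name is "scene" or "top"; returns the picture (384x512x3 uint8, red, green, blue); there is no depth.
- vision.camera_params(name): a dict with "intrinsics" (3x3 intrinsics, pixels), "R" (3x3) and "t" (3): a world point X has camera coordinates R X + t. Camera axes: x right, y down, z forward; pixel columns grow to the right and rows downward; lengths in m; the calibration is good to about 2 mm. A picture is of the moment at which its call begins. camera_params takes no time and is no camera call.
- ticket.hand_in(): hands the job in, once; it reports no verdict.
Trained networks look in the newest picture that a camera, given by its name, has taken for a name from the list of things; names that differ only in an ending like _2 or _b are one class to them, and where a whole thing is asked for, a point or a joint stands for the part that bears it (a point fixed in the world has none). Each returns a list of dicts, best first, with "p" (0 to 1); they miss things now and then, are a little off and sometimes report something else, mostly with a low value. They report only what shows in the picture. A call takes as long as a camera call. They do not tell look-alikes from the thing itself.
- find_in(camera, query): "rect" ([centre column, centre row, width, height] in pixels, round what is visible of it).
- regions_of(camera, query): "mask" (384x512 bool, what is visible of it) and "rect" ([centre column, centre row, width, height] in pixels, round what is visible of it).
- pinpoint(camera, query): "xy" ([column, row] in pixels: a listed point, or the origin of a listed thing).
The state is a dict: "time_s": time; "q": joint angles; "dq": joint speeds; "joint_efforts": joint torques, N m; "eef_pos": TCP position; "eef_rot": TCP orientation; "wrist_force": force on the tool from outside, world axes, zero at the start; "torque": the same for the moment, N m; "opening": opening from 0.0 (shut) to 1.0 (fully open).
Only numpy, scipy, OpenCV 4.12 (cv2) and the standard library are available. Lean on these libraries where they do the work, as an engineer would, in place of code of your own. Each camera call takes 0.05 s, during which the arm holds its last target.

## Working session

There is one attempt and no reset: what is moved stays moved. The work goes in short steps, Python scripts to look and compute and a tool call to move; the robot and the scene stay as the last step left them, time stands still between calls to the robot, and variables do not carry over. Pictures are saved under pics/ and viewed, and the job is handed in when it is done.

Besides the shell and the picture viewer there is one more tool, called after ">>>" as name([rows], argument=value, ...), one row to a line, values as JSON. apply_moves: Moves the arm, as the interface text tells. Its arguments: {"type":"object","properties":{"increments":{"type":"array","items":{"type":"object","properties":{"x":{"type":"number"},"y":{"type":"number"},"z":{"type":"number"},"ax":{"type":"number"},"ay":{"type":"number"},"az":{"type":"number"},"grip":{"type":"number"}}}}},"required":["increments"]}

```bash
mkdir -p pics; ls; python3 - <<'E'
from bench import ctrl, vision, ticket, find_in, regions_of, pinpoint
import cv2
o=ctrl.get_obs(); print(o)
for c in ["scene","top"]:
    im=vision.camera(c); cv2.imwrite(f"pics/{c}0.png",im[:,:,::-1]); p=vision.camera_params(c); print(c,p)
    for q in ["carrier","carrier_grip","bridge_top","knob_grip","stand"]:
        print(c,q,[(x['xy'],round(x['p'],2)) for x in pinpoint(c,q)][:4])
E
```

```text
pics
{'time_s': 0.0, 'q': array([-1.32827528e+00,  1.81500662e-01,  1.60801617e+00, -2.25877308e-05,
        1.35382561e+00, -2.06292202e-01]), 'dq': array([ 6.85439723e-04,  9.34609520e-04, -9.20045981e-05,  1.29058725e-03,
        1.22340644e-03, -1.00545646e-03]), 'joint_efforts': array([-1.17136537e-04, -4.44867933e+01, -3.51332724e+01, -2.79846890e-04,
        9.21623869e-03,  2.71312274e-06]), 'eef_pos': array([ 0.24937683, -0.51753122,  0.25540289]), 'eef_rot': array([ 0.59915164, -0.59830396,  0.37664832, -0.37574689]), 'wrist_force': array([-0.23726343, -0.22979406, -0.31415814]), 'torque': array([-0.04027588,  0.03126753, -0.00152483]), 'opening': 1.0004595952847621}
scene {'intrinsics': array([[445.33154249,   0.        , 250.31176562],
       [  0.        , 445.33154249, 194.4340593 ],
       [  0.        ,   0.        ,   1.        ]]), 'R': array([[-0.6506682 ,  0.75919037, -0.01615138],
       [ 0.63975427,  0.53659854, -0.55025129],
       [-0.40907868, -0.36836393, -0.83484289]]), 't': array([ 0.37017102, -0.27644847,  1.50942494])}
scene carrier [([207.8, 195.1], 0.
[... 373 characters left out ...]
     , 389.85596779, 189.24163357],
       [  0.        ,   0.        ,   1.        ]]), 'R': array([[-0.00211495, -0.99999567,  0.00204416],
       [-0.9931509 ,  0.00186166, -0.11682393],
       [ 0.11681962, -0.00227723, -0.99315054]]), 't': array([-0.01250085,  0.56590427,  0.92028747])}
top carrier [([162.8, 230.8], 0.96), ([277.0, 275.8], 0.92), ([223.1, 184.2], 0.58), ([312.2, 187.6], 0.57)]
top carrier_grip [([219.0, 220.5], 0.89), ([306.6, 302.4], 0.88), ([274.0, 191.6], 0.85), ([127.0, 246.0], 0.75)]
top bridge_top [([227.3, 142.3], 0.71), ([219.1, 220.3], 0.51)]
top knob_grip [([260.5, 164.1], 0.65), ([371.7, 149.9], 0.31)]
top stand [([226.8, 159.4], 0.57), ([99.6, 237.8], 0.38)]
```

View pics/scene0.png

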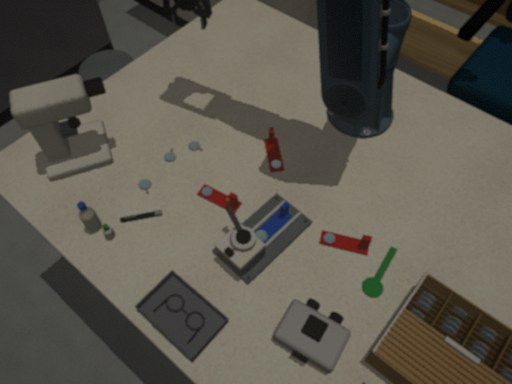

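View pics/top0.png

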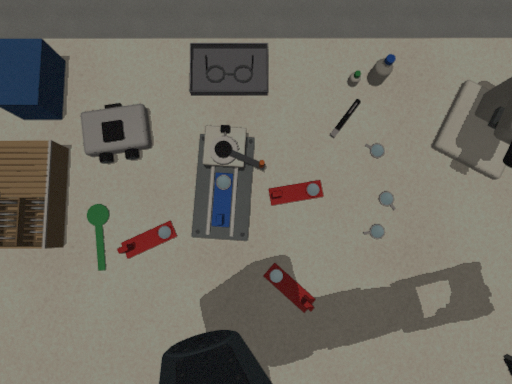

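The blue carrier lies in the channel: its grip block is at top (219,219), the knob at top (262,164), and the bridge at top (224,147). Next I'll zoom in and fit the stand pose.

```bash
python3 - <<'E'
import cv2
a=cv2.imread("pics/top0.png")[115:255,170:290]; cv2.imwrite("pics/tz.png",cv2.resize(a,None,fx=4.2,fy=4.2,interpolation=cv2.INTER_CUBIC))
a=cv2.imread("pics/scene0.png")[180:290,200:320]; cv2.imwrite("pics/sz.png",cv2.resize(a,None,fx=5,fy=5,interpolation=cv2.INTER_CUBIC))
E
```

```text
(no output)
```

View pics/tz.png

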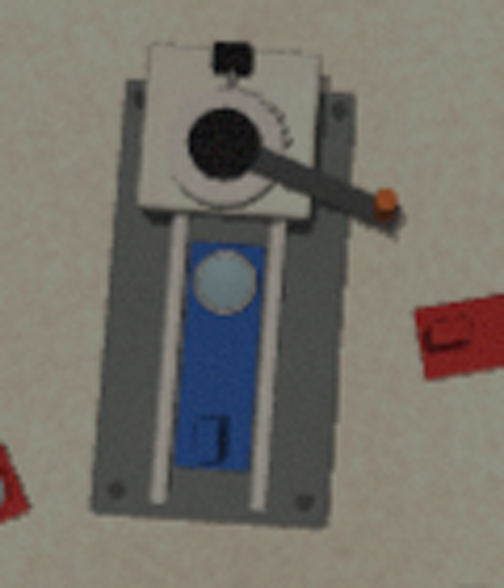

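View pics/sz.png

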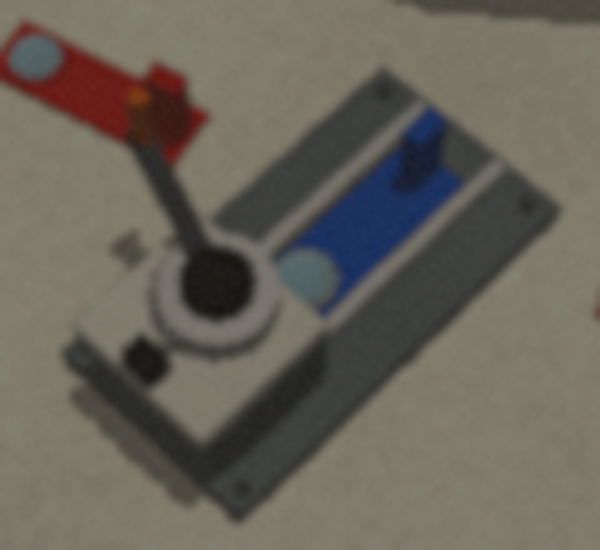

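```bash
cat > h.py <<'E'
import numpy as np
from bench import ctrl, vision, ticket, find_in, regions_of, pinpoint
CP={c:vision.camera_params(c) for c in("top","scene")}
def proj(c,X):
    p=CP[c]; Y=np.asarray(X)@p['R'].T+p['t']; Z=Y@p['intrinsics'].T; return Z[...,:2]/Z[...,2:]
def S2W(v,P):
    c,s=np.cos(v[2]),np.sin(v[2]); return np.array([v[0]+c*P[0]-s*P[1],v[1]+s*P[0]+c*P[1],P[2]])
E
cat > fit.py <<'E'
from h import *
from scipy.optimize import least_squares
k=np.array([95*np.cos(np.radians(-110)),95*np.sin(np.radians(-110)),150])
T=[((-205,70,14),(93,513)),((-205,-70,14),(328,527)),((57,-70,14),(354,95)),((57,70,14),(127,82)),((0,0,111),(224,144)),
((-33,48.5,82),(138,207)),((-33,-48.5,82),(308,217)),((61,-48.5,82),(321,55)),((61,48.5,82),(150,44)),(k,(386,201))]
Sc=[((-205,-70,14),(383,70)),((-205,70,14),(560,208)),((57,70,14),(238,520)),((0,0,111),(217,285)),((-33,48.5,82),(326,322)),((61,48.5,82),(205,443)),((61,-48.5,82),(80,325)),(k,(137,92))]
obs=[("top",np.array(P)/1e3,np.array([170,115])+(np.array(z)+.5)/4.2-.5) for P,z in T]+[("scene",np.array(P)/1e3,np.array([200,180])+(np.array(z)+.5)/5-.5) for P,z in Sc]
f=lambda v:np.concatenate([proj(c,S2W(v,P))-z for c,P,z in obs])
r=least_squares(f,[0.6,0.05,0],loss='soft_l1'); v=r.x
print(v, np.round(f(v).reshape(-1,2),1).tolist())
np.save("stand.npy",v)
# carrier s
for c,z,P in [("top",np.array([170,115])+(np.array((225,282))+.5)/4.2-.5,(0,0,24.5)),("scene",np.array([200,180])+(np.array((308,278))+.5)/5-.5,(0,0,24.5)),("top",np.array([170,115])+(np.array((211,438))+.5)/4.2-.5,(-95,0,75))]:
    g=lambda s:proj(c,S2W(v,np.array([P[0]/1e3+s[0],s[1],P[2]/1e3])))-z
    print(least_squares(g,[-.07,0]).x)
for n,P in [("knob",k/1e3)]: print(n,S2W(v,P))
E
python3 fit.py
```

```text
[ 0.64988084  0.04672547 -0.06700582] [[-1.0, 0.3], [-0.1, 0.7], [0.4, -0.5], [-0.6, -0.9], [-0.3, -0.3], [-0.8, -0.1], [0.2, 0.2], [-0.3, -0.4], [-0.5, -0.4], [0.0, -0.5], [-0.2, -1.6], [0.7, -0.8], [0.3, -0.7], [-0.2, -1.6], [0.7, -0.3], [-0.9, -0.3], [-2.3, -0.8], [-0.2, 0.6]]
[-0.06435279 -0.00037057]
[-0.0657742   0.00229995]
[-0.06315856 -0.00271191]
knob [ 0.61148465 -0.04016948  0.15      ]
```

```bash
cat >> h.py <<'E'
from scipy.spatial.transform import Rotation as R_
def tool_now():
    o=ctrl.get_obs(); q=o['eef_rot']; return o,np.array(o['eef_pos']),R_.from_quat([q[1],q[2],q[3],q[0]])
def down(xdir):
    x=np.array([np.cos(xdir),np.sin(xdir),0]); z=np.array([0,0,-1.]); return R_.from_matrix(np.c_[x,np.cross(z,x),z])
def rel(p,R):
    o,p0,R0=tool_now(); return R0.inv().apply(np.array(p)-p0)*100,(R0.inv()*R).as_rotvec()
E
python3 - <<'E'
from h import *
v=np.load("stand.npy"); np.set_printoptions(precision=4,suppress=True)
o,p,R=tool_now(); print(R.as_matrix())
g=S2W(v,[-.1595,0,.0]); print(g)
for a in (v[2]+np.pi/2,v[2]-np.pi/2):
  for z in (.16,.063): print(a,z,rel([g[0],g[1],z],down(a)))
E
```

```text
[[ 0.4339 -0.      0.901 ]
 [-0.901   0.      0.4339]
 [-0.     -1.      0.    ]]
[0.4907 0.0574 0.    ]
1.5037905027264806 0.16 (array([-41.379 ,   9.6286,  46.7019]), array([-0.5095, -1.9317, -1.9317]))
1.5037905027264806 0.063 (array([-41.3788,  19.3286,  46.7019]), array([-0.5095, -1.9317, -1.9317]))
-1.6378021508633125 0.16 (array([-41.379 ,   9.6286,  46.7019]), array([-1.5327,  0.4043,  0.4043]))
-1.6378021508633125 0.063 (array([-41.3788,  19.3286,  46.7019]), array([-1.5327,  0.4043,  0.4043]))
```

```bash
sed -i 's/^    x=np.array(\[np.cos(xdir).*/    x=np.array([np.cos(xdir),np.sin(xdir),0]); y=np.array([0,0,-1.]); return R_.from_matrix(np.c_[x,y,np.cross(x,y)])/' h.py
python3 - <<'E'
from h import *
v=np.load("stand.npy"); np.set_printoptions(precision=4,suppress=True)
g=S2W(v,[-.1595,0,.0]); print(g)
for a in (v[2]+np.pi/2,v[2]-np.pi/2):
  for z in (.16,.063): print(a,z,rel([g[0],g[1],z],down(a)))
E
```

```text
[0.4907 0.0574 0.    ]
1.5037905027264806 0.16 (array([-41.379 ,   9.6286,  46.7019]), array([-0.    , -2.6258,  0.    ]))
1.5037905027264806 0.063 (array([-41.3788,  19.3286,  46.7019]), array([-0.    , -2.6258,  0.    ]))
-1.6378021508633125 0.16 (array([-41.379 ,   9.6286,  46.7019]), array([-0.    ,  0.5158, -0.    ]))
-1.6378021508633125 0.063 (array([-41.3788,  19.3286,  46.7019]), array([-0.    ,  0.5158, -0.    ]))
```

>>> apply_moves([
  {"x": -4, "y": 0, "z": 4.5, "ay": 0.05},
  {"x": -8, "y": 0, "z": 9, "ay": 0.1},
  {"x": -12, "y": 0, "z": 13.5, "ay": 0.15},
  {"x": -16, "y": 0, "z": 18, "ay": 0.2},
  {"x": -20, "y": 0, "z": 22.5, "ay": 0.25},
  {"x": -24, "y": 1, "z": 27, "ay": 0.3},
  {"x": -28, "y": 2, "z": 31.5, "ay": 0.35},
  {"x": -32, "y": 4, "z": 36, "ay": 0.4},
  {"x": -36, "y": 6, "z": 40.5, "ay": 0.45},
  {"x": -39.5, "y": 8, "z": 44.5, "ay": 0.5},
  {"x": -41.4, "y": 9.6, "z": 46.7, "ay": 0.516},
  {"x": -41.4, "y": 9.6, "z": 46.7, "ay": 0.516},
])

```text
invalid input
```

```bash
cat > chk.py <<'E'
from h import *
import cv2,sys
n=sys.argv[1]
for c in ("top","scene"):
    im=vision.camera(c); 
    x,y=((160,90) if c=="top" else (180,130))
    w,h=(140,165) if c=="top" else (150,160)
    cv2.imwrite(f"pics/{n}_{c}.png",cv2.resize(im[y:y+h,x:x+w,::-1],None,fx=3.6,fy=3.6,interpolation=cv2.INTER_CUBIC))
a=cv2.imread(f"pics/{n}_top.png");b=cv2.imread(f"pics/{n}_scene.png")
H=max(a.shape[0],b.shape[0]);pad=lambda i:cv2.copyMakeBorder(i,0,H-i.shape[0],0,0,cv2.BORDER_CONSTANT)
m=np.hstack([pad(a),pad(b)]); s=min(1,800/m.shape[1],600/m.shape[0]); cv2.imwrite(f"pics/{n}.png",cv2.resize(m,None,fx=s,fy=s))
E
python3 chk.py a1
python3 - <<'E'
from h import *
v=np.load("stand.npy"); np.set_printoptions(precision=4,suppress=True)
g=S2W(v,[-.1595,0,.0]); print(ctrl.get_obs()['q'])
print(rel([g[0],g[1],.063],down(v[2]-np.pi/2)))
E
```

```text
[-1.3283  0.1808  1.607  -0.      1.3538 -0.2063]
(array([-41.3824,  19.3279,  46.7059]), array([0.    , 0.5158, 0.0001]))
```

View pics/a1.png

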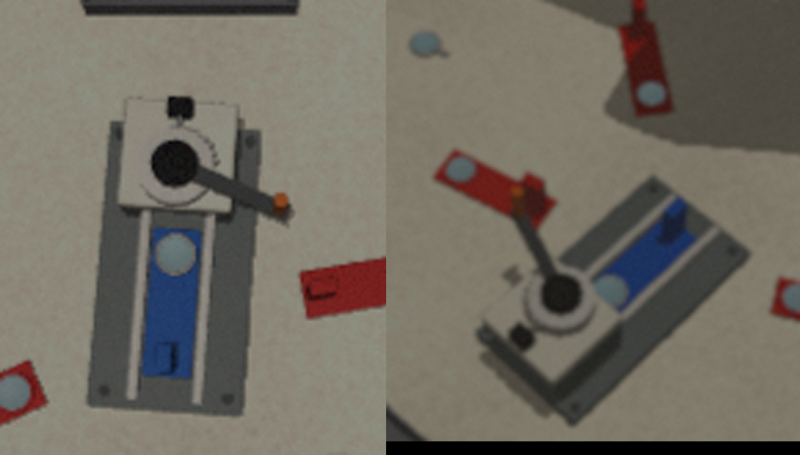

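The arm hasn't moved: the call was refused, and the picture is unchanged. I'll retry with every field filled in.

>>> apply_moves([
  {"x": -4, "y": 0, "z": 4.5, "ax": 0, "ay": 0.05, "az": 0, "grip": 0},
  {"x": -8, "y": 0, "z": 9, "ax": 0, "ay": 0.1, "az": 0, "grip": 0},
  {"x": -12, "y": 0, "z": 13.5, "ax": 0, "ay": 0.15, "az": 0, "grip": 0},
  {"x": -16, "y": 0, "z": 18, "ax": 0, "ay": 0.2, "az": 0, "grip": 0},
  {"x": -20, "y": 0, "z": 22.5, "ax": 0, "ay": 0.25, "az": 0, "grip": 0},
  {"x": -24, "y": 1, "z": 27, "ax": 0, "ay": 0.3, "az": 0, "grip": 0},
  {"x": -28, "y": 2, "z": 31.5, "ax": 0, "ay": 0.35, "az": 0, "grip": 0},
  {"x": -32, "y": 4, "z": 36, "ax": 0, "ay": 0.4, "az": 0, "grip": 0},
  {"x": -36, "y": 6, "z": 40.5, "ax": 0, "ay": 0.45, "az": 0, "grip": 0},
  {"x": -39.5, "y": 8, "z": 44.5, "ax": 0, "ay": 0.5, "az": 0, "grip": 0},
  {"x": -41.4, "y": 9.6, "z": 46.7, "ax": 0, "ay": 0.516, "az": 0, "grip": 0},
  {"x": -41.4, "y": 9.6, "z": 46.7, "ax": 0, "ay": 0.516, "az": 0, "grip": 0},
])

```text
time_s: 2.2
eef_pos: [0.4899, 0.0593, 0.159]
eef_rot: [0.483, -0.484, 0.516, -0.515]
wrist_force: [0.1, 0.7, 0.6]
opening: 0.998
```

```bash
python3 chk.py a2
python3 - <<'E'
from h import *
v=np.load("stand.npy"); np.set_printoptions(precision=4,suppress=True)
g=S2W(v,[-.1595,0,.0]); print(ctrl.get_obs()['q'])
print(rel([g[0],g[1],.063],down(v[2]-np.pi/2)))
E
```

```text
[-0.1242  0.1127  1.8934 -0.0005  1.1357  1.5129]
(array([-0.0115,  9.7427,  0.0218]), array([0.0003, 0.0009, 0.0004]))
```

View pics/a2.png

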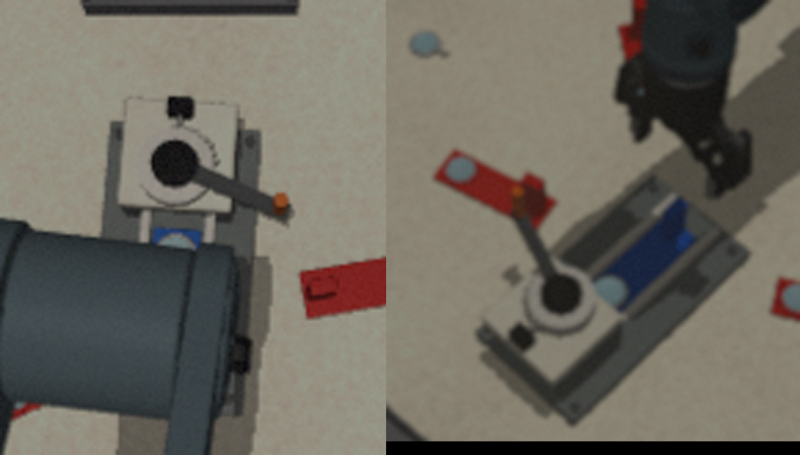

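The open fingers sit above the block at scene (680,210), lined up across it. I'll descend and close.

>>> apply_moves([
  {"x": 0, "y": 3, "z": 0, "ax": 0, "ay": 0, "az": 0, "grip": 0},
  {"x": 0, "y": 6, "z": 0, "ax": 0, "ay": 0, "az": 0, "grip": 0},
  {"x": 0, "y": 8.5, "z": 0, "ax": 0, "ay": 0, "az": 0, "grip": 0},
  {"x": 0, "y": 9.7, "z": 0, "ax": 0, "ay": 0, "az": 0, "grip": 0},
  {"x": 0, "y": 9.7, "z": 0, "ax": 0, "ay": 0, "az": 0, "grip": 0.3},
  {"x": 0, "y": 9.7, "z": 0, "ax": 0, "ay": 0, "az": 0, "grip": 0.6},
  {"x": 0, "y": 9.7, "z": 0, "ax": 0, "ay": 0, "az": 0, "grip": 0.9},
  {"x": 0, "y": 9.7, "z": 0, "ax": 0, "ay": 0, "az": 0, "grip": 1},
  {"x": 0, "y": 9.7, "z": 0, "ax": 0, "ay": 0, "az": 0, "grip": 1},
  {"x": 0, "y": 9.7, "z": 0, "ax": 0, "ay": 0, "az": 0, "grip": 1},
])

```text
time_s: 3.55
eef_pos: [0.4912, 0.0573, 0.0642]
eef_rot: [-0.483, 0.483, -0.516, 0.517]
wrist_force: [-0.4, 0.8, 6.5]
opening: 0.158
```

```bash
python3 chk.py a3
python3 - <<'E'
from h import *
v=np.load("stand.npy"); np.set_printoptions(precision=4,suppress=True)
g=S2W(v,[-.095,0,.0]); print(ctrl.get_obs())
print(rel([g[0],g[1],.063],down(v[2]-np.pi/2)))
E
```

```text
{'time_s': 3.65, 'q': array([-0.1241,  0.276 ,  1.9377, -0.0005,  0.9268,  1.5129]), 'dq': array([-0.0004,  0.001 ,  0.0007,  0.    ,  0.0006,  0.0006]), 'joint_efforts': array([ -0.204 , -37.5671, -24.6107,  -0.0813,  -0.2994,   0.0136]), 'eef_pos': array([0.4912, 0.0573, 0.0642]), 'eef_rot': array([-0.4834,  0.4831, -0.5158,  0.5166]), 'wrist_force': array([-1.2003,  0.3244,  6.9782]), 'torque': array([0.113 , 0.1866, 0.0458]), 'opening': 0.1564710777116082}
(array([0.0026, 0.131 , 6.4072]), array([-0.0011,  0.0011,  0.0005]))
```

View pics/a3.png

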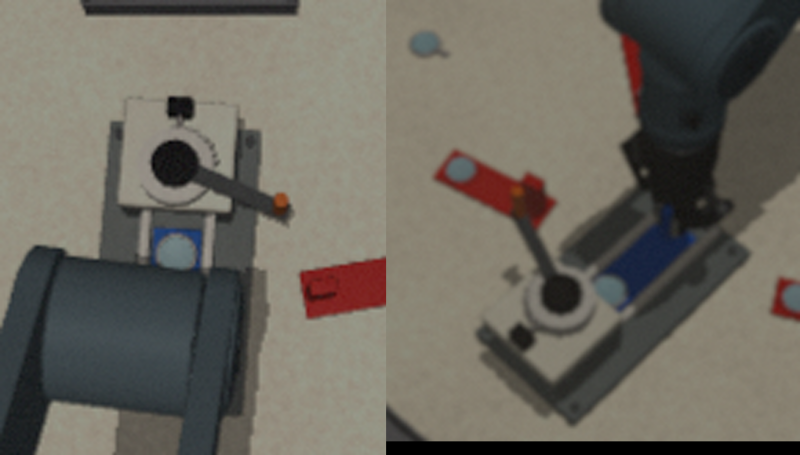

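The fingers hold the block (13 mm opening). Now the slide.

>>> apply_moves([
  {"x": 0, "y": 0.1, "z": 0.7, "ax": 0, "ay": 0, "az": 0, "grip": 1},
  {"x": 0, "y": 0.1, "z": 1.6, "ax": 0, "ay": 0, "az": 0, "grip": 1},
  {"x": 0, "y": 0.1, "z": 2.5, "ax": 0, "ay": 0, "az": 0, "grip": 1},
  {"x": 0, "y": 0.1, "z": 3.4, "ax": 0, "ay": 0, "az": 0, "grip": 1},
  {"x": 0, "y": 0.1, "z": 4.3, "ax": 0, "ay": 0, "az": 0, "grip": 1},
  {"x": 0, "y": 0.1, "z": 5, "ax": 0, "ay": 0, "az": 0, "grip": 1},
  {"x": 0, "y": 0.1, "z": 5.6, "ax": 0, "ay": 0, "az": 0, "grip": 1},
  {"x": 0, "y": 0.1, "z": 5.9, "ax": 0, "ay": 0, "az": 0, "grip": 1},
  {"x": 0, "y": 0.1, "z": 5.9, "ax": 0, "ay": 0, "az": 0, "grip": 1},
])

```text
time_s: 4.78
eef_pos: [0.5497, 0.0537, 0.0643]
eef_rot: [-0.483, 0.484, -0.516, 0.516]
wrist_force: [-6.5, -1.1, 12.2]
opening: 0.153
```

```bash
python3 chk.py a4
python3 - <<'E'
from h import *
v=np.load("stand.npy"); np.set_printoptions(precision=4,suppress=True)
g=S2W(v,[-.095,0,.0]); print(ctrl.get_obs()['wrist_force'])
print(rel([g[0],g[1],.063],down(v[2]-np.pi/2)))
E
```

```text
[-6.5109  0.3674 11.3053]
(array([0.0241, 0.1239, 0.5479]), array([0.    , 0.0016, 0.0005]))
```

View pics/a4.png

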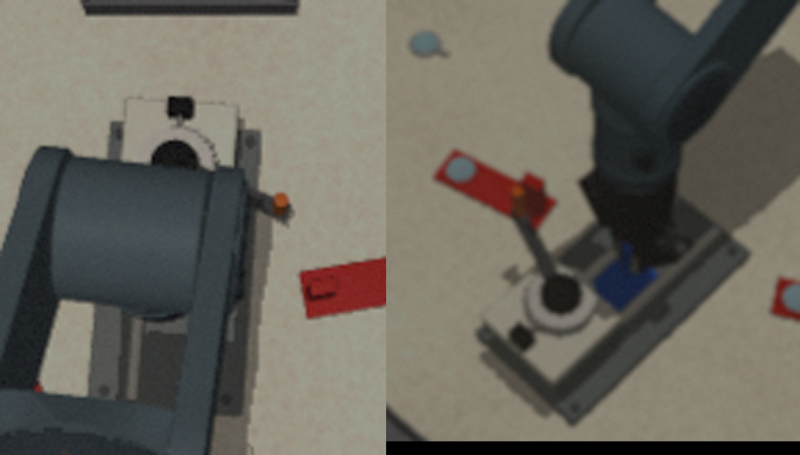

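The lens has gone under the bridge. I'll ease forward, watching the force for contact with the stop.

>>> apply_moves([
  {"x": 0, "y": 0.05, "z": 0.2, "ax": 0, "ay": 0, "az": 0, "grip": 1},
  {"x": 0, "y": 0.05, "z": 0.4, "ax": 0, "ay": 0, "az": 0, "grip": 1},
  {"x": 0, "y": 0.05, "z": 0.5, "ax": 0, "ay": 0, "az": 0, "grip": 1},
  {"x": 0, "y": 0.05, "z": 0.5, "ax": 0, "ay": 0, "az": 0, "grip": 1},
])

```text
time_s: 5.38
eef_pos: [0.5541, 0.0536, 0.0642]
eef_rot: [0.483, -0.484, 0.516, -0.516]
wrist_force: [-5.3, 0.9, 7.8]
opening: 0.158
```

>>> apply_moves([
  {"x": 0, "y": 0.05, "z": 0.1, "ax": 0, "ay": 0, "az": 0, "grip": 1},
  {"x": 0, "y": 0.05, "z": 0.2, "ax": 0, "ay": 0, "az": 0, "grip": 1},
  {"x": 0, "y": 0.05, "z": 0.2, "ax": 0, "ay": 0, "az": 0, "grip": 1},
])

```text
time_s: 5.75
eef_pos: [0.5554, 0.0536, 0.0643]
eef_rot: [0.483, -0.484, 0.517, -0.515]
wrist_force: [-6.6, -0.7, 9.2]
opening: 0.153
```

>>> apply_moves([
  {"x": 0, "y": 0.03, "z": 0.1, "ax": 0, "ay": 0, "az": 0, "grip": 1},
  {"x": 0, "y": 0.03, "z": 0.2, "ax": 0, "ay": 0, "az": 0, "grip": 1},
  {"x": 0, "y": 0.03, "z": 0.2, "ax": 0, "ay": 0, "az": 0, "grip": 1},
])

```text
time_s: 6.12
eef_pos: [0.5554, 0.0537, 0.0642]
eef_rot: [0.482, -0.486, 0.517, -0.514]
wrist_force: [-10.9, -1.1, 11.4]
opening: 0.154
```

It stopped and the force is rising. One firmer push will confirm contact.

>>> apply_moves([
  {"x": 0, "y": 0, "z": 0.25, "ax": 0, "ay": 0, "az": 0, "grip": 1},
  {"x": 0, "y": 0, "z": 0.45, "ax": 0, "ay": 0, "az": 0, "grip": 1},
  {"x": 0, "y": 0, "z": 0.45, "ax": 0, "ay": 0, "az": 0, "grip": 1},
])

```text
time_s: 6.5
eef_pos: [0.5557, 0.054, 0.0642]
eef_rot: [0.479, -0.489, 0.52, -0.511]
wrist_force: [-19.8, 0.7, 19.0]
opening: 0.157
```

```bash
python3 chk.py a5
python3 - <<'E'
from h import *
v=np.load("stand.npy"); np.set_printoptions(precision=4,suppress=True)
g=S2W(v,[-.095,0,.0]); print(ctrl.get_obs()['wrist_force'])
print(rel([g[0],g[1],.063],down(v[2]-np.pi/2)))
E
```

```text
[-19.3501  -0.7822  18.2993]
(array([ 0.0987,  0.1153, -0.052 ]), array([0.0175, 0.004 , 0.0011]))
```

View pics/a5.png

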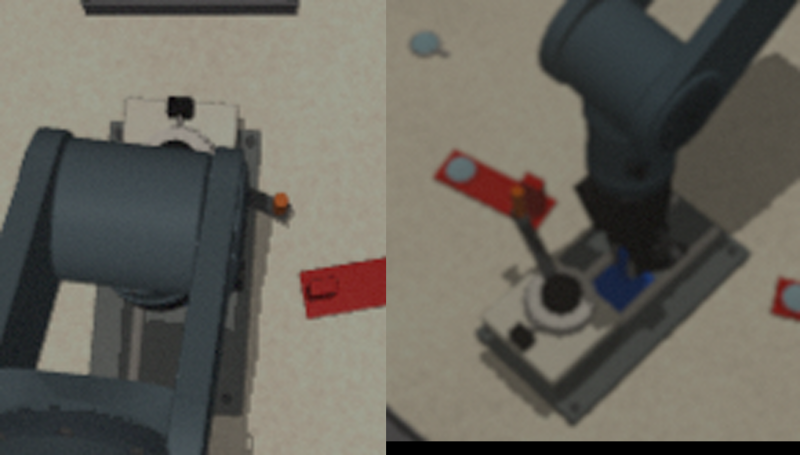

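It is against the stop: about 20 N with no further travel, within 0.5 mm of the predicted home. I'll relax the push, release and rise.

>>> apply_moves([
  {"x": 0, "y": 0, "z": 0.1, "ax": 0, "ay": 0, "az": 0, "grip": 1},
  {"x": 0, "y": 0, "z": 0.1, "ax": 0, "ay": 0, "az": 0, "grip": 0.6},
  {"x": 0, "y": 0, "z": 0.1, "ax": 0, "ay": 0, "az": 0, "grip": 0.2},
  {"x": 0, "y": 0, "z": 0, "ax": 0, "ay": 0, "az": 0, "grip": 0},
  {"x": 0, "y": 0, "z": 0, "ax": 0, "ay": 0, "az": 0, "grip": 0},
  {"x": 0, "y": -3, "z": 0, "ax": 0, "ay": 0, "az": 0, "grip": 0},
  {"x": 0, "y": -7, "z": 0, "ax": 0, "ay": 0, "az": 0, "grip": 0},
  {"x": 0, "y": -12, "z": 0, "ax": 0, "ay": 0, "az": 0, "grip": 0},
  {"x": 0, "y": -17, "z": -2, "ax": 0, "ay": 0, "az": 0, "grip": 0},
  {"x": 0, "y": -18, "z": -7, "ax": 0, "ay": 0, "az": 0, "grip": 0},
  {"x": 0, "y": -18, "z": -12, "ax": 0, "ay": 0, "az": 0, "grip": 0},
  {"x": 0, "y": -18, "z": -12, "ax": 0, "ay": 0, "az": 0, "grip": 0},
])

```text
time_s: 8.1
eef_pos: [0.4362, 0.0622, 0.2459]
eef_rot: [0.479, -0.489, 0.52, -0.511]
wrist_force: [0.2, -0.5, 0.3]
opening: 1.0
```

```bash
python3 chk.py a6
python3 - <<'E'
from h import *
v=np.load("stand.npy"); np.set_printoptions(precision=4,suppress=True)
print(ctrl.get_obs()['wrist_force'],ctrl.get_obs()['q'])
a=np.radians(-110); k=S2W(v,[.095*np.cos(a),.095*np.sin(a),0])
for z in (.22,.14): print(rel([k[0],k[1],z],down(v[2]+a+np.pi/2)))
for q in ("carrier_grip","knob_grip"): print(q,[(x['xy'],round(x['p'],2)) for x in pinpoint("scene",q)][:4])
print(proj("scene",S2W(v,[-.095,0,.057])),proj("scene",[k[0],k[1],.134]))
E
```

```text
[-0.0004 -0.0671  0.8825] [-0.128  -0.1038  1.9215 -0.0022  1.3395  1.5063]
(array([ 9.0664,  2.4038, 17.8464]), array([ 0.0144, -1.2177, -0.0086]))
(array([ 9.0574, 10.4028, 17.9718]), array([ 0.0144, -1.2177, -0.0086]))
carrier_grip [([267.4, 221.7], 0.83), ([273.4, 135.4], 0.79), ([234.6, 196.5], 0.71), ([367.1, 241.3], 0.6)]
knob_grip [([225.3, 201.6], 0.6)]
[268.0381 222.2111] [227.182  201.8918]
```

View pics/a6.png

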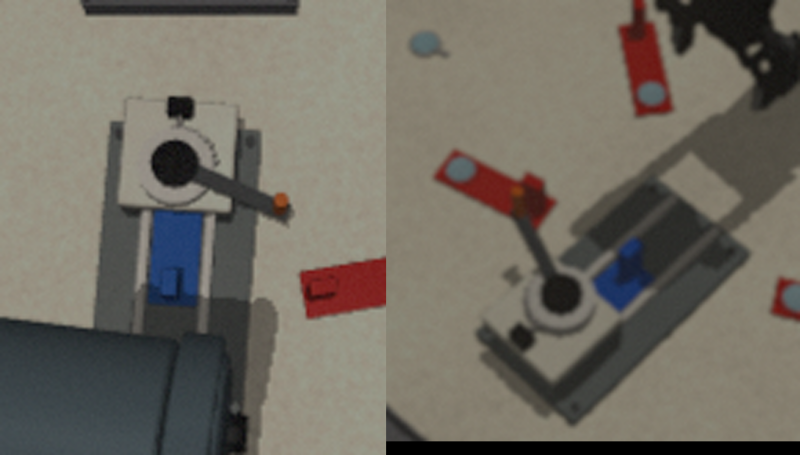

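The carrier is home, released and flat; the block at scene (267,222) matches the prediction (268,222). Next I'll go above the knob.

>>> apply_moves([
  {"x": 1, "y": 0, "z": 2, "ax": 0, "ay": -0.15, "az": 0, "grip": 0},
  {"x": 2, "y": 0, "z": 4.5, "ax": 0, "ay": -0.3, "az": 0, "grip": 0},
  {"x": 3.5, "y": 0, "z": 7, "ax": 0, "ay": -0.45, "az": 0, "grip": 0},
  {"x": 4.5, "y": 0, "z": 9.5, "ax": 0, "ay": -0.6, "az": 0, "grip": 0},
  {"x": 5.5, "y": 0.5, "z": 12, "ax": 0, "ay": -0.75, "az": 0, "grip": 0},
  {"x": 7, "y": 1, "z": 14.5, "ax": 0, "ay": -0.9, "az": 0, "grip": 0},
  {"x": 8, "y": 1.5, "z": 16.5, "ax": 0, "ay": -1.05, "az": 0, "grip": 0},
  {"x": 9, "y": 2.2, "z": 17.8, "ax": 0.014, "ay": -1.2, "az": -0.009, "grip": 0},
  {"x": 9.07, "y": 2.4, "z": 17.85, "ax": 0.014, "ay": -1.218, "az": -0.009, "grip": 0},
  {"x": 9.07, "y": 2.4, "z": 17.85, "ax": 0.014, "ay": -1.218, "az": -0.009, "grip": 0},
])

```text
time_s: 9.55
eef_pos: [0.6121, -0.0403, 0.2191]
eef_rot: [-0.692, 0.692, -0.148, 0.146]
wrist_force: [-0.4, 0.3, 0.2]
opening: 1.0
```

```bash
python3 chk.py a7
python3 - <<'E'
from h import *
v=np.load("stand.npy"); np.set_printoptions(precision=4,suppress=True)
print(ctrl.get_obs()['wrist_force'],ctrl.get_obs()['q'])
a=np.radians(-110); k=S2W(v,[.095*np.cos(a),.095*np.sin(a),0])
for z in (.22,.14): print(rel([k[0],k[1],z],down(v[2]+a+np.pi/2)))
E
```

```text
[ 0.8913 -0.8774  0.8124] [-0.2583  0.2982  1.5401 -0.0006  1.3041  0.1593]
(array([-0.0601, -0.0111, -0.0377]), array([ 0.0007, -0.0014, -0.0007]))
(array([-0.0545,  7.9889, -0.032 ]), array([ 0.0007, -0.0014, -0.0007]))
```

View pics/a7.png

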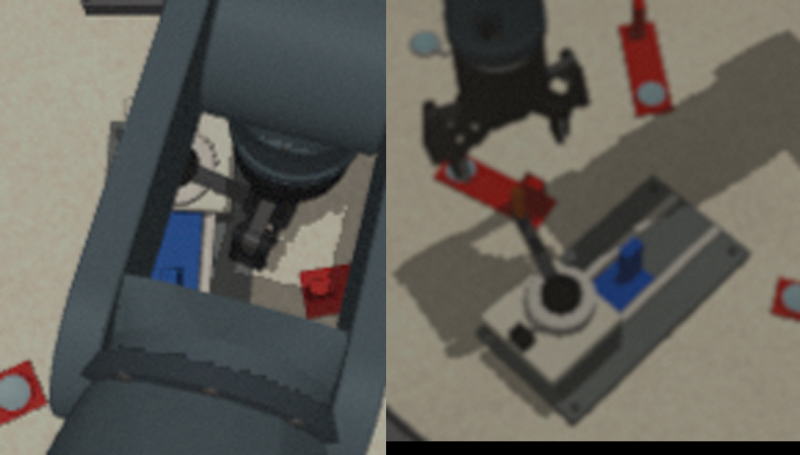

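The open gripper is centred over the knob at scene (518,200), with its fingers either side of it. I'll lower and close.

>>> apply_moves([
  {"x": -0.05, "y": 2.5, "z": -0.03, "ax": 0, "ay": 0, "az": 0, "grip": 0},
  {"x": -0.05, "y": 5, "z": -0.03, "ax": 0, "ay": 0, "az": 0, "grip": 0},
  {"x": -0.05, "y": 7, "z": -0.03, "ax": 0, "ay": 0, "az": 0, "grip": 0},
  {"x": -0.05, "y": 8, "z": -0.03, "ax": 0, "ay": 0, "az": 0, "grip": 0},
  {"x": -0.05, "y": 8, "z": -0.03, "ax": 0, "ay": 0, "az": 0, "grip": 0.3},
  {"x": -0.05, "y": 8, "z": -0.03, "ax": 0, "ay": 0, "az": 0, "grip": 0.6},
  {"x": -0.05, "y": 8, "z": -0.03, "ax": 0, "ay": 0, "az": 0, "grip": 0.85},
  {"x": -0.05, "y": 8, "z": -0.03, "ax": 0, "ay": 0, "az": 0, "grip": 1},
  {"x": -0.05, "y": 8, "z": -0.03, "ax": 0, "ay": 0, "az": 0, "grip": 1},
  {"x": -0.05, "y": 8, "z": -0.03, "ax": 0, "ay": 0, "az": 0, "grip": 1},
])

```text
time_s: 10.9
eef_pos: [0.6105, -0.0398, 0.1405]
eef_rot: [-0.692, 0.692, -0.148, 0.145]
wrist_force: [-7.6, 0.7, 7.3]
opening: 0.122
```

```bash
cat > lev.py <<'E'
from h import *
v=np.load("stand.npy"); np.set_printoptions(precision=4,suppress=True)
o,p,R=tool_now(); d=p[:2]-v[:2]; print(o['wrist_force'],o['opening'],"angle",np.arctan2(d[1],d[0])-v[2]+np.radians(110),"r",np.hypot(*d))
yaw=R.as_matrix()[:,0]; print("yaw ang",np.arctan2(yaw[1],yaw[0])-v[2]-np.radians(-20))
for th in np.r_[np.linspace(0.05,.65,13),.628]:
    a=np.radians(-110)+th; k=S2W(v,[.095*np.cos(a),.095*np.sin(a),0]); s,w=rel([k[0],k[1],.14],down(v[2]+a+np.pi/2)); print(round(th,3),s.round(2),w.round(3))
E
python3 lev.py; python3 chk.py a8
```

```text
[-7.5905  0.7313  7.3113] 0.12194844533651954 angle -0.01140716504488104 r 0.0950856410889049
yaw ang -0.0012514921852151972
0.05 [0.58 0.04 0.02] [ 0.001 -0.051 -0.003]
0.1 [1.06 0.04 0.06] [ 0.001 -0.101 -0.003]
0.15 [1.53 0.04 0.12] [ 0.001 -0.151 -0.003]
0.2 [2.   0.04 0.2 ] [ 0.001 -0.201 -0.003]
0.25 [2.46 0.04 0.31] [ 0.001 -0.251 -0.003]
0.3 [2.92 0.04 0.44] [ 0.001 -0.301 -0.003]
0.35 [3.37 0.03 0.59] [ 0.001 -0.351 -0.003]
0.4 [3.81 0.03 0.76] [ 0.001 -0.401 -0.003]
0.45 [4.24 0.03 0.96] [ 0.    -0.451 -0.004]
0.5 [4.66 0.03 1.18] [ 0.    -0.501 -0.004]
0.55 [5.07 0.03 1.42] [ 0.    -0.551 -0.004]
0.6 [5.47 0.03 1.67] [ 0.    -0.601 -0.004]
0.65 [5.86 0.02 1.95] [ 0.    -0.651 -0.004]
0.628 [5.69 0.03 1.83] [ 0.    -0.629 -0.004]
```

View pics/a8.png

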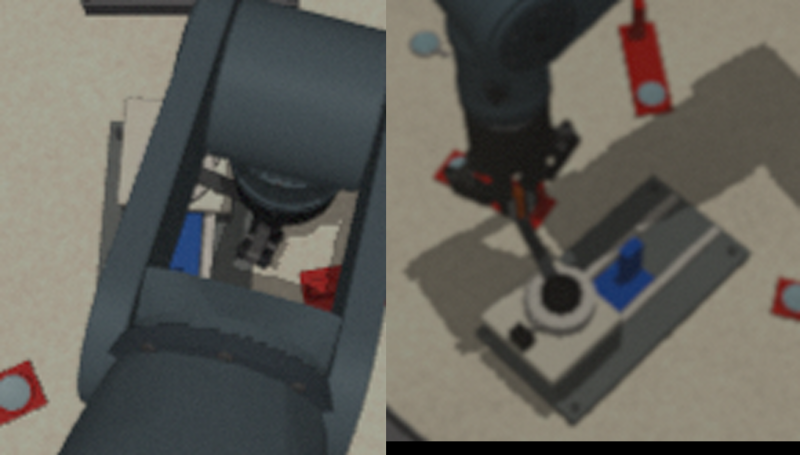

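The knob is held at rest (10 mm opening; measured angle −0.011 rad). I'll swing it to about the second click first.

>>> apply_moves([
  {"x": 0.58, "y": 0, "z": 0.02, "ax": 0, "ay": -0.05, "az": 0, "grip": 1},
  {"x": 1.06, "y": 0, "z": 0.06, "ax": 0, "ay": -0.1, "az": 0, "grip": 1},
  {"x": 1.53, "y": 0, "z": 0.12, "ax": 0, "ay": -0.15, "az": 0, "grip": 1},
  {"x": 2, "y": 0, "z": 0.2, "ax": 0, "ay": -0.2, "az": 0, "grip": 1},
  {"x": 2.46, "y": 0, "z": 0.31, "ax": 0, "ay": -0.25, "az": 0, "grip": 1},
  {"x": 2.92, "y": 0, "z": 0.44, "ax": 0, "ay": -0.3, "az": 0, "grip": 1},
  {"x": 3.37, "y": 0, "z": 0.59, "ax": 0, "ay": -0.35, "az": 0, "grip": 1},
  {"x": 3.81, "y": 0, "z": 0.76, "ax": 0, "ay": -0.4, "az": 0, "grip": 1},
  {"x": 3.81, "y": 0, "z": 0.76, "ax": 0, "ay": -0.4, "az": 0, "grip": 1},
])

```text
time_s: 12.12
eef_pos: [0.6477, -0.0478, 0.1406]
eef_rot: [0.707, -0.707, 0.008, -0.004]
wrist_force: [-4.8, 1.3, 4.0]
opening: 0.123
```

```bash
python3 lev.py; python3 chk.py a9
```

```text
[-4.7795  1.3011  3.988 ] 0.12283168549645485 angle 0.39275320036645334 r 0.09457321337390083
yaw ang 0.399446172697546
0.05 [-3.19  0.07  0.53] [ 0.     0.349 -0.006]
0.1 [-2.74  0.07  0.38] [ 0.     0.299 -0.006]
0.15 [-2.28  0.07  0.25] [-0.     0.249 -0.006]
0.2 [-1.82  0.07  0.15] [-0.     0.199 -0.006]
0.25 [-1.35  0.06  0.06] [-0.     0.149 -0.006]
0.3 [-0.88  0.06  0.  ] [-0.001  0.099 -0.006]
0.35 [-0.41  0.06 -0.03] [-0.001  0.049 -0.006]
0.4 [ 0.07  0.06 -0.04] [-0.001 -0.001 -0.006]
0.45 [ 0.54  0.05 -0.03] [-0.001 -0.051 -0.005]
0.5 [1.02 0.05 0.01] [-0.001 -0.101 -0.005]
0.55 [1.49 0.05 0.06] [-0.001 -0.151 -0.005]
0.6 [1.96 0.05 0.15] [-0.001 -0.201 -0.005]
0.65 [2.42 0.04 0.25] [-0.002 -0.251 -0.005]
0.628 [2.22 0.04 0.2 ] [-0.001 -0.229 -0.005]
```

View pics/a9.png

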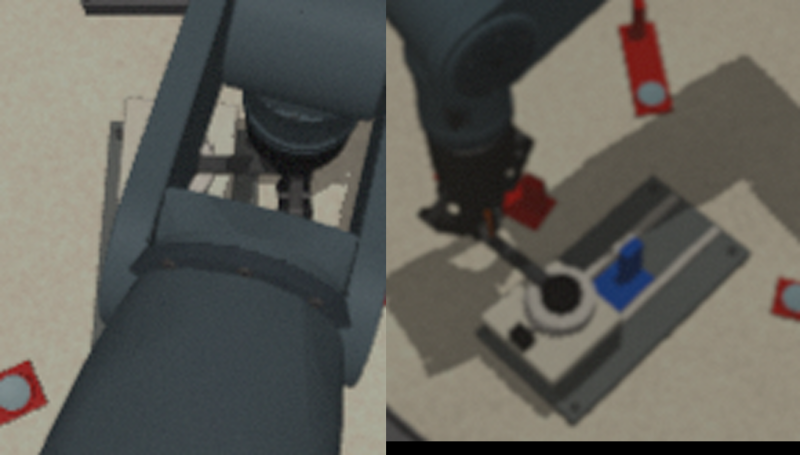

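The lever has turned with the knob and is just short of the second click. The force has dropped to about 5 N, which fits entering a click. On to the third.

>>> apply_moves([
  {"x": 0.54, "y": 0, "z": -0.03, "ax": 0, "ay": -0.05, "az": 0, "grip": 1},
  {"x": 1.02, "y": 0, "z": 0.01, "ax": 0, "ay": -0.1, "az": 0, "grip": 1},
  {"x": 1.49, "y": 0, "z": 0.06, "ax": 0, "ay": -0.15, "az": 0, "grip": 1},
  {"x": 1.9, "y": 0, "z": 0.14, "ax": 0, "ay": -0.195, "az": 0, "grip": 1},
  {"x": 2.15, "y": 0, "z": 0.19, "ax": 0, "ay": -0.225, "az": 0, "grip": 1},
  {"x": 2.2, "y": 0, "z": 0.2, "ax": 0, "ay": -0.229, "az": 0, "grip": 1},
  {"x": 2.2, "y": 0, "z": 0.2, "ax": 0, "ay": -0.229, "az": 0, "grip": 1},
])

```text
time_s: 13.1
eef_pos: [0.6685, -0.0459, 0.1405]
eef_rot: [0.704, -0.702, -0.072, 0.078]
wrist_force: [-5.9, 1.9, 3.1]
opening: 0.118
```

```bash
python3 lev.py | grep -v '^0.[0-4]'; python3 chk.py a10; python3 - <<'E'
from h import *
for q in ("carrier_grip","knob_grip"): print(q,[(x['xy'].__str__(),round(x['p'],2)) for x in pinpoint("scene",q)][:4])
v=np.load("stand.npy")
for th in (.55,.628,.7):
    a=np.radians(-110)+th; print(th,proj("scene",S2W(v,[.095*np.cos(a),.095*np.sin(a),.134])))
E
```

```text
[-5.9032  1.9112  3.1002] 0.11765303863271878 angle 0.6143919170515535 r 0.09445696678646505
yaw ang 0.6277693258091406
0.5 [-1.08  0.06  0.02] [-0.003  0.128 -0.008]
0.55 [-0.61  0.06 -0.03] [-0.003  0.078 -0.008]
0.6 [-0.14  0.05 -0.05] [-0.003  0.028 -0.008]
0.65 [ 0.34  0.05 -0.05] [-0.003 -0.022 -0.008]
0.628 [ 0.13  0.05 -0.06] [-0.003 -0.    -0.008]
carrier_grip [('[273.8, 134.0]', 0.91), ('[232.3, 197.5]', 0.8), ('[365.6, 237.9]', 0.71), ('[141.3, 216.8]', 0.65)]
knob_grip [('[210.0, 217.7]', 0.65)]
0.55 [211.7310177  213.21679462]
0.628 [210.1379757  215.36370605]
0.7 [208.83004431 217.43850252]
```

View pics/a10.png

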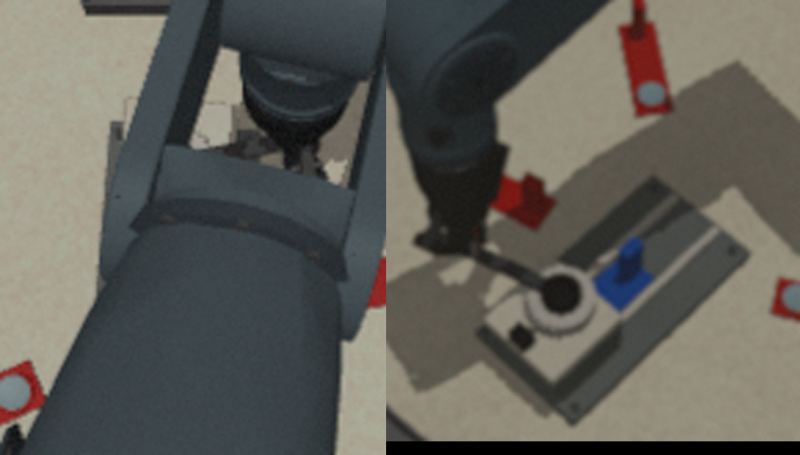

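All three readings put it at or slightly before the third click: tool angle 0.614 (about 0.625 with the rest offset), plus the vision and force readings. I'll nudge it about 1–1.5 mm to seat it centrally, still well short of the crest.

>>> apply_moves([
  {"x": 0.2, "y": 0, "z": 0, "ax": 0, "ay": -0.005, "az": 0, "grip": 1},
  {"x": 0.2, "y": 0, "z": 0, "ax": 0, "ay": -0.005, "az": 0, "grip": 1},
  {"x": 0.2, "y": 0, "z": 0, "ax": 0, "ay": -0.005, "az": 0, "grip": 1},
  {"x": 0.2, "y": 0, "z": 0, "ax": 0, "ay": -0.005, "az": 0, "grip": 1},
])

```text
time_s: 13.8
eef_pos: [0.6691, -0.0457, 0.1406]
eef_rot: [0.704, -0.702, -0.072, 0.08]
wrist_force: [-8.0, -0.7, 3.5]
opening: 0.12
```

```bash
python3 lev.py | head -2; python3 - <<'E'
from h import *
import cv2
for c in("scene","top"):
    im=vision.camera(c); cv2.imwrite(f"pics/fin_{c}.png",im[:,:,::-1])
E
python3 lev.py | head -2
```

```text
[-7.9515 -0.667   3.5156] 0.12003484328036604 angle 0.6213967669743317 r 0.09442141982078937
yaw ang 0.6322622185895025
[-7.0825 -1.0386  2.895 ] 0.11846686878683452 angle 0.6214293388454095 r 0.09442583199033625
yaw ang 0.6322560466775999
```

View pics/fin_scene.png

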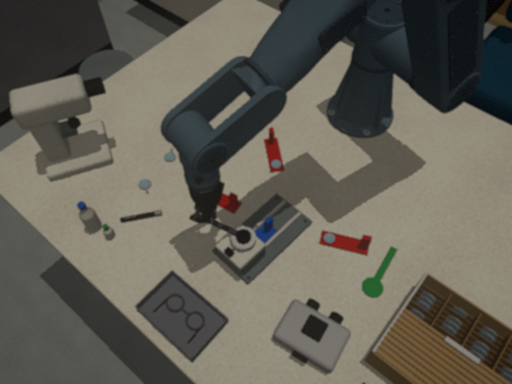

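The final picture shows the lever held at scene (210,218), the carrier home at (267,225), and the bystanders where they were. The force on the tool is about 8 N, which fits the third click. Handing in.

```bash
python3 -c "
from bench import ticket; print(ticket.hand_in())"
```

```text
the job is handed in; nothing more can be done
None
```

The blue carrier is home in its channel and released. The lever is held on its third click by the orange knob, and the job was handed in at about 14 s.

- **Carrier:** I pinched it by its grip block and slid it under the bridge until it stopped. It took about 20 N with no more travel, within 0.5 mm of the predicted home. After I let go, the grip block was within 1 pixel of its predicted home position.
- **Lever:** The arm's position puts it at 0.621 rad, or about 0.632 after correcting for the −0.011 rad it read at rest. The third click is at 0.628 and the crest before the fourth is at 0.733. The force at the knob was 7–8 N, against the 8 N expected there.
- **Disagreement:** Before the last 1–1.5 mm nudge, the measured force (about 5.4 N) was a little low for the third click, and the network's knob position was about 2 pixels off the prediction. After the nudge the force agreed; I did not ask the network again.
- **Bystanders:** By eye, everything visible in the final scene picture was where it started. The arm hides part of that view, including one of the loose lenses; I saved a final top picture but did not check it.
- **Refused call:** My first move call was refused because some fields were missing. Nothing moved, and I resent it in full.

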